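Set out the cut profiles and hold the inspection lamp over them

ROBOT

A 6-joint arm with a two-finger parallel gripper is mounted at the origin on the work surface. World frame = base frame: x ahead of the robot, y to its left, z up, the work surface at z = 0. Lengths are in m, angles in rad, forces in N, time in s.
With the tool pointing down it reaches from about 0.35 to 0.8 m from the base axis. Payload 7.3 kg.
Tool frame: the origin (TCP) lies between the finger pads; the fingertips stand 25 mm ahead of it and the grasp point (between the pads) lies 6 mm ahead of it (r.tip_extent is the distance from the TCP to the fingertips, in m); z points along the fingers, y is the line along which they close (so a half turn about z gives the same grasp; the last joint's range is limited). The gripper opens to 85 mm and grips with 20 to 120 N. Pads are 22 mm wide; open, the fingers measure 114 mm over their backs; the gripper's body (76 mm by 85 mm) begins 54 mm behind the grasp point. The pads swing forward as they close: fully open they stand 13 mm farther back than shut.
Start: joints at [-1.303, 0.342, 1.524, -0, 1.275, -0.146], TCP at [0.211, -0.481, 0.256] pointing down, gripper open.
Joint ranges: [-2.53, 2.53], [-0.77, 2.02], [0.04, 2.7], [-1, 4.14], [0.28, 2.66], [-3.11, 3.11]. Speed limits (rad/s): [2.57, 2.57, 3.14, 3.14, 3.14, 3.14].

INTERFACE

Orientations are given as a unit quaternion [x, y, z, w].
In Python, from workcell import r, command_gripper, optics gives the robot as it stands. The module is installed in compiled form; this text tells all that it offers. Calls block until the motion is done:
- r.reach(position, orientation): joint-space move of the TCP to a pose.
- r.move_straight(position, orientation=None, speed=0.15, max_force=None): straight line of the TCP; orientation=None keeps the orientation; speed is the mean speed in m/s. With max_force (N) it stops when the force on the tool has changed by that much, and returns True; else False.
- r.movej(angles): joint-space move.
- command_gripper(opening, force=None): finger opening in m; force is the grip in N (None keeps the last); returns when the fingers have stopped.
- r.hold(seconds).
- r.solve_ik(position, orientation): joint angles nearest the present ones, or None.
- r.read_state(): the state.
- optics.get_image(name): name is "scene" or "top" or "wrist"; returns (picture, depth): 384x512x3 uint8, red, green, blue; 384x512 float32, m along the optical axis (not along the pixel's ray), 0 where there is no reading.
- optics.camera_model(name): a dict with "K" (3x3 intrinsics, pixels), "R" (3x3) and "t" (3): a world point X has camera coordinates R X + t; the wrist camera has in their place "tool_from_camera" (4x4, takes a point from camera to tool coordinates, whose origin is the TCP and whose axes are the flange's). Camera axes: x right, y down, z forward; pixel columns grow to the right and rows downward; lengths in m; the calibration is good to about 2 mm. A picture is of the moment at which its call begins: read the wrist's pose just before it. camera_model takes no time and is no camera call.
A pose or a line that the arm cannot do raises r.PlanningError and nothing moves.
- r.finish_job(): hands the job in; it is judged then, once.
The state is a dict: "time_s": time; "joint_positions": joint angles; "dq": joint speeds; "tau": joint torques, N m; "eef_pos": TCP position; "eef_rot": TCP orientation; "contact_force": force on the tool from outside, world axes, zero at the start; "torque": the same for the moment, N m; "grip_width": finger opening in m; "grip_force": force on a finger pad.
Only numpy, scipy, OpenCV 4.12 (cv2) and the standard library are available. Lean on these libraries where they do the work, as an engineer would, in place of code of your own. Each camera call takes 0.05 s, during which the arm holds its last target. There are 200 camera calls.

TASK

The three saw-cut lengths of aluminium profile are to be checked under the lamp: stand the two that are on the bench on the low shelf with the one already there, without shifting that one, so that all three stand upright side by side in one straight, square row, no more than a finger's width apart. Then draw the inspection lamp out of its charging cradle, turn it level with its light panel facing straight down, and hold it with the middle of the panel over the middle piece of the row, about 12 cm above the cut ends. Finish while still holding the lamp still up there in the gripper, and do not disturb the other things on the bench.

Things in the scene. Friction and masses are not known exactly. Their poses are not given: they have to be found in the camera images.
- shelf: low chipboard bench shelf, fixed: flat top board 110 mm deep (its x) by 300 mm long (its y), top surface 60 mm above the bench, no rim; pigeonholes below, open to its -x (the robot's side). Origin on the bench under the board's centre, z up. It stands to the left or to the right, slightly yawed.
- piece0: cut length of slotted aluminium profile already standing on the shelf: 40 x 40 mm square section with a 9 mm slot along the middle of each side, 80 mm tall, about 120 g. Origin at the centre of its underside, z up, x and y square to its faces; the row runs along its y, as does the shelf's length. The shelf has room for the other two at least on its side nearer the shelf's middle.
- piece1: loose cut length of the same profile, 40 x 40 x 80 mm, about 120 g, standing upright on the bench in front of the shelf and cradle. Origin at the centre of its underside, z up along it, x and y square to its faces. Interchangeable with piece2.
- piece2: another loose length, the same as piece1 (40 x 40 x 80 mm, about 120 g), standing upright on the bench; origin and axes likewise.
- cradle: the lamp's charging cradle, fixed, black: base plate 125 x 85 x 12 mm with an open socket, 37 x 46 mm outside and 50 mm deep, leaning 35 degrees from vertical to the cradle's +x (away from the robot), mouth at most 82 mm above the bench. Origin on the bench near the plate's middle, z up. No latch: the lamp pulls out along its own length and is free after 50 mm.
- lamp: black LED stick lamp, 220 mm long, about 200 g, in the cradle with slight slack, panel facing away from the robot and down. Origin: centre of its foot (in the socket); z along it to the head, x out of the light panel. Handle 0 to 120 mm along z: 24 mm thick (x), 32 mm wide (y), lowest 50 mm in the socket. Head 123 to 221 mm: 18 x 38 mm, wire loop on top. Balances 110 mm from the foot.
- lamp_lens (a point): middle of the white light panel, on the head's +x face, 172 mm from the lamp's foot and 11.5 mm out from its middle plane; axes as the lamp's, so x is the way the light shines.
- jar: glass jar with yellow lid, 72 mm across, 105 mm tall, beyond the work; a bystander. Origin at the centre of its underside.
- bottle: white plastic bottle, 60 mm across, 150 mm tall, at the left; a bystander. Origin at the centre of its underside.
- file: flat file with wooden handle, 250 mm long, 27 mm high at the handle, lying on the bench at the left; a bystander. Origin on the bench at the joint of handle and blade, x towards the blade's tip.
- tape: roll of paper tape, 96 mm across, 25 mm high, lying on the bench at the right; a bystander. Origin at the centre of its underside.
Not all that is in view belongs to the job. Leave any brown or red look-alike of the piece1 alone. Of the things that look like the lamp, the largest one is meant.

How it is judged:
By the outcome, as a careful person would: the job done as asked, in the order asked, and still so for the second after the job is handed in, while the arm keeps its last pose, push and grip.
It also fails if it takes over 58 s, if anything falls off the work surface, if the arm or the gripper's body presses on something with over 40 N, if the wrist force passes 120 N, or if a joint passes its speed limit or range.

## Working session

There is one attempt and no reset: what is moved stays moved. The work goes in short steps, each a Python script; the robot and the scene stay as the last script left them, time stands still between calls to the robot, and variables do not carry over. Pictures are saved under pics/ and viewed, at most 10 in all, crops included, and the job is handed in when it is done.

```bash
mkdir -p pics
cat > h.py <<'E'
import numpy as np, cv2
from workcell import r, command_gripper, optics
from scipy.spatial.transform import Rotation as Rn
def cloud(name):
    st=r.read_state(); im,d=optics.get_image(name); m=optics.camera_model(name); K=np.array(m["K"])
    v,u=np.mgrid[:im.shape[0],:im.shape[1]]
    c=np.stack([(u-K[0,2])/K[0,0]*d,(v-K[1,2])/K[1,1]*d,d],-1)
    if name=="wrist":
        T=np.array(m["tool_from_camera"]); t=c@T[:3,:3].T+T[:3,3]
        P=t@Rn.from_quat(st["eef_rot"]).as_matrix().T+np.array(st["eef_pos"])
    else:
        P=(c-np.array(m["t"]))@np.array(m["R"])
    P[d==0]=np.nan
    return im,d,P
E
python3 - <<'E'
from h import *
for n in ["scene","top"]:
    im,d,P=cloud(n); np.savez(f"pics/{n}.npz",im=im,P=P,d=d)
    cv2.imwrite(f"pics/{n}.png",im[...,::-1])
    m=optics.camera_model(n); print(n,np.round(m["K"],1).tolist(),np.round(-np.array(m["R"]).T@m["t"],3),np.isfinite(P[...,0]).mean())
print(np.round(optics.camera_model("wrist")["tool_from_camera"],4), r.read_state()["time_s"],r.tip_extent)
E
```

```text
scene [[412.0, 0.0, 251.2], [0.0, 412.0, 190.2], [0.0, 0.0, 1.0]] [ 1.223 -0.804  0.921] 0.9959360758463541
top [[427.1, 0.0, 255.5], [0.0, 427.1, 192.8], [0.0, 0.0, 1.0]] [ 0.418 -0.007  1.437] 0.996002197265625
[[ 1.000e-03 -9.563e-01 -2.924e-01  7.530e-02]
 [ 1.000e+00  1.000e-03  1.000e-04  1.000e-03]
 [ 2.000e-04 -2.924e-01  9.563e-01 -1.172e-01]
 [ 0.000e+00  0.000e+00  0.000e+00  1.000e+00]] 0.1 0.025
```

View pics/scene.png

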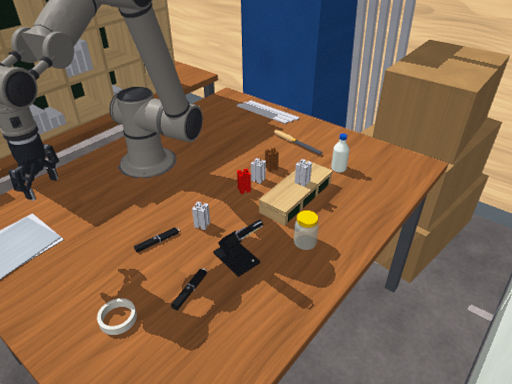

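View pics/top.png

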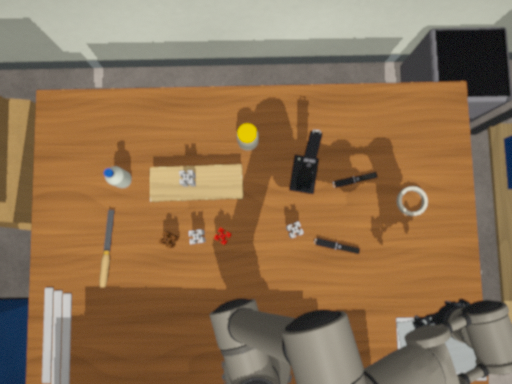

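Scene/top show: the silver loose pieces at top-view (196,237) and (295,230). Look-alikes to leave are the brown one at (171,239) and the red one at (223,236). The piece already on the shelf is at (187,177). Lamp candidates are the one in the cradle at (310,160), and smaller ones lying at (355,180) and (338,245). I choose the silver pieces and the cradle lamp, and check them in a crop.

Run:
```python
from h import *
z=np.load("pics/top.npz"); im,P=z["im"],z["P"]
cv2.imwrite("pics/crop.png",cv2.resize(im[120:270,140:390,::-1],None,fx=3.2,fy=3.2,interpolation=cv2.INTER_CUBIC))
Z=P[...,2]
def box(n,u0,u1,v0,v1,lo,hi):
    m=np.zeros(Z.shape,bool); m[v0:v1,u0:u1]=True; m&=(Z>lo)&(Z<hi)
    q=P[m]; rc=cv2.minAreaRect((q[:,:2]*1000).astype(np.float32)); print(n,m.sum(),np.round(rc,1) if 0 else rc,np.percentile(q[:,2],[5,50,95]).round(4))
box("p0",175,205,165,190,.125,.16)
box("pA",183,209,225,250,.065,.1)
box("pB",283,307,218,243,.065,.1)
box("red",211,235,225,250,.03,.1)
box("brown",159,183,225,250,.03,.1)
box("shelf",145,250,160,210,.05,.07)
box("cradle",285,330,125,200,.006,.02)
box("lamphi",285,330,125,200,.09,.3)
box("lampL1",330,380,165,195,.008,.06)
box("lampL2",312,362,232,258,.008,.06)
box("jar",232,262,118,155,.08,.13)
box("bottle",100,132,160,192,.05,.2)
```

```text
p0 127 ((611.1453857421875, 206.18475341796875), (40.07313919067383, 41.03285598754883), 0.5875971913337708) [0.1275 0.1386 0.1442]
pA 101 ((428.63311767578125, 185.71624755859375), (39.58454513549805, 40.22650146484375), 7.987773895263672) [0.0684 0.0796 0.0839]
pB 93 ((444.0479736328125, -129.7343292236328), (39.76015853881836, 39.43246078491211), 20.353530883789062) [0.0722 0.0787 0.0839]
red 121 ((429.36968994140625, 102.35484313964844), (39.844215393066406, 39.90299987792969), 57.586456298828125) [0.0429 0.0789 0.0849]
brown 170 ((421.5301513671875, 277.0554504394531), (40.137718200683594, 39.61478805541992), 60.92439270019531) [0.0373 0.0752 0.0821]
shelf 2877 ((603.8092041015625, 186.3407440185547), (111.22489929199219, 299.695556640625), 0.7119119763374329) [0.0545 0.0595 0.0643]
cradle 463 ((675.04248046875, -187.403564453125), (251.47030639648438, 139.7305450439453), 1.6008937358856201) [0.0068 0.0112 0.0164]
lamphi 539 ((674.3629760742188, -179.71038818359375), (38.183128356933594, 117.34817504882812), 79.08948516845703) [0.0972 0.1585 0.2059]
lampL1 300 ((606.47509765625, -343.3523254394531), (36.52582931518555, 152.02151489257812), 8.029244422912598) [0.0094 0.0145 0.0195]
lampL2 311 ((388.76336669921875, -275.8876953125), (157.0596160888672, 60.443763732910156), 83.11527252197266) [0.0093 0.0147 0.0201]
jar 333 ((751.6530151367188, 15.52553939819336), (65.08700561523438, 61.20944595336914), 43.48323059082031) [0.084 0.104 0.109]
bottle 358 ((626.0470581054688, 437.8943786621094), (52.34583282470703, 58.437294006347656), 59.69416809082031) [0.0598 0.1039 0.1509]
```

View pics/crop.png

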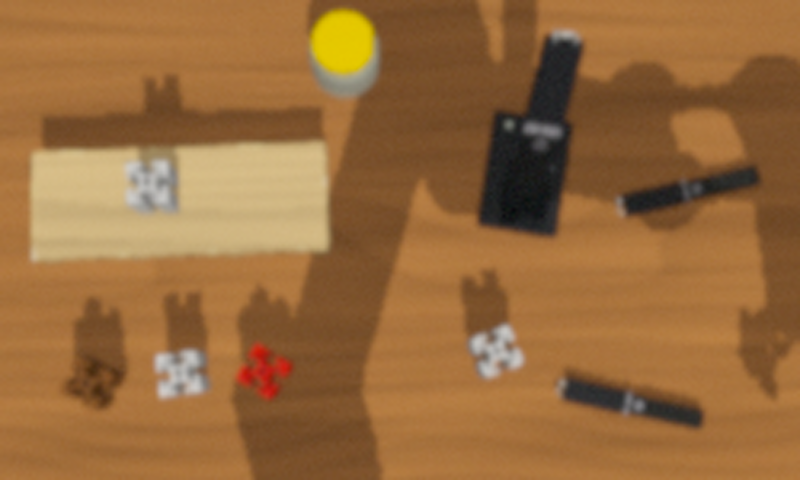

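The crop confirms it: silver pieces at (180,373) and (497,350), one silver piece on the shelf at (150,185), and the biggest lamp in the cradle at (530,120). Next I look at each from close by with the wrist camera.

```bash
cat >> h.py <<'E'
def down(a,flip=False):
    a=a+(np.pi if flip else 0)
    y=np.array([np.cos(a),np.sin(a),0]); z=np.array([0,0,-1.]); return Rn.from_matrix(np.c_[np.cross(y,z),y,z]).as_quat()
def fit(P,im,c,zt,rad=.04,tol=.006):
    m=(np.hypot(P[...,0]-c[0],P[...,1]-c[1])<rad)&(abs(P[...,2]-zt)<tol)
    q=P[m]; zm=np.median(q[:,2])
    (cx,cy),(w,h),a=cv2.minAreaRect((q[:,:2]*1000).astype(np.float32))
    a=(a+45)%90-45
    return np.array([cx,cy])/1000,(round(w,1),round(h,1)),a,zm,m.sum()
def view(c,z=.25,a=0,flip=False,tag=None):
    r.reach([c[0],c[1],z],down(a,flip)); im,d,P=cloud("wrist")
    if tag: np.savez(f"pics/{tag}.npz",im=im,P=P,d=d); cv2.imwrite(f"pics/{tag}.png",im[...,::-1])
    return im,P
E
python3 - <<'E'
from h import *
for tag,c,zt,z,a in [("wB",(.444,-.130),.079,.25,20),("w0",(.611,.206),.139,.30,1),("wA",(.4286,.1857),.079,.25,8)]:
    opts=[(max(abs(np.array(q)-r.read_state()["joint_positions"])),f) for f in (False,True) if (q:=r.solve_ik([c[0],c[1],z],down(np.radians(a),f))) is not None]
    print(tag,opts)
    im,P=view(c,z,np.radians(a),False,tag)
    print(fit(P,im,c,zt),r.read_state()["time_s"])
    if tag=="w0":
        s=fit(P,im,c,.06,.2,.004); print("shelf",s)
cv2.imwrite("pics/w.png",cv2.resize(np.hstack([cv2.imread(f"pics/{t}.png") for t in ("wB","w0","wA")]),(800,200),interpolation=cv2.INTER_AREA))
E
```

```text
wB [(np.float64(0.8522404712753202), False), (np.float64(2.487790240349942), True)]
(array([ 0.44473093, -0.13135497]), (40.1, 39.8), 20.12836265563965, np.float64(0.07941016991771577), np.int64(978)) 1.7
w0 [(np.float64(0.9884679039513236), False), (np.float64(2.153124749638469), True)]
(array([0.61176971, 0.20536877]), (40.0, 39.9), 1.0363900661468506, np.float64(0.13950951731432007), np.int64(1031)) 3.1583
shelf (array([0.53560663, 0.18408775]), (248.0, 298.7), 0.9985581040382385, np.float64(0.05966165819318364), np.int64(19411))
wA [(np.float64(0.6081573163902296), False), (np.float64(3.22509427363386), True)]
(array([0.42935068, 0.18441769]), (39.3, 40.3), 6.913514614105225, np.float64(0.07946630070255634), np.int64(964)) 3.9917
```

View pics/w.png

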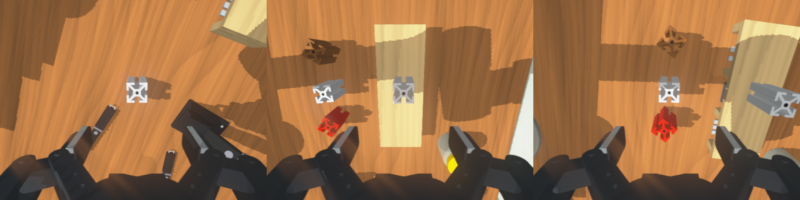

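View shows each piece centred in its picture: pB at (137,92), p0 at (403,92) and pA at (669,92). All are measured consistently with the top view. Next: move pA next to p0.

```bash
cat >> h.py <<'E'
def pick(c,a,zg=.061):
    command_gripper(.062,40)
    q=down(a); r.reach([*c,.16],q); print("hit",r.move_straight([*c,zg],speed=.15,max_force=15))
    command_gripper(.03,40); s=r.read_state(); print("grip",s["grip_width"],s["grip_force"])
    r.move_straight([*c,.24],speed=.2)
def place(c,a,zp):
    q=down(a); r.reach([*c,.24],q)
    r.move_straight([*c,zp+.012],speed=.15)
    h=r.move_straight([*c,zp-.003],speed=.03,max_force=5); s=r.read_state(); print("touch",h,s["eef_pos"],s["contact_force"])
    command_gripper(.062,40); r.move_straight([*c,.30],speed=.2)
E
python3 - <<'E'
from h import *
a=np.radians(1.0); p0=np.array([.61177,.20537]); yd=np.array([-np.sin(a),np.cos(a)])
pick((.4293,.1844),np.radians(7.2))
t=p0-.046*yd; place(t,a,.061+.060)
im,P=view(p0-.023*yd,.30,a,False,"v1")
print(fit(P,im,p0,.139,.027)); print(fit(P,im,t,.139,.027)); print(r.read_state()["time_s"])
E
```

```text
hit False
grip 0.03945555305922497 41.38028293848038
touch True [0.6123783  0.15942406 0.12187502] [-0.71607047 -0.48839353  4.06228141]
(array([0.61184265, 0.20214973]), (39.6, 46.3), 0.6208978295326233, np.float64(0.13948387321530306), np.int64(1066))
(array([0.61301227, 0.16266678]), (39.4, 44.9), 0.8056379556655884, np.float64(0.13948371232480583), np.int64(979))
10.725
```

View pics/v1.png

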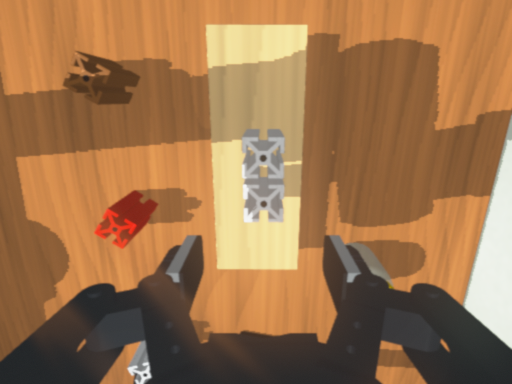

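A stands beside p0, tops at (263,158) and (263,203), with a narrow gap and a straight row. Now the second piece, with the numbers refined from the saved view.

Run:
```python
from h import *
z=np.load("pics/v1.npz"); P=z["P"]
a=np.radians(1.0); p0=np.array([.61177,.20537]); yd=np.array([-np.sin(a),np.cos(a)]); xd=np.array([np.cos(a),np.sin(a)])
m=(np.hypot(P[...,0]-.612,P[...,1]-.182)<.065)&(abs(P[...,2]-.1395)<.005); L=(P[m][:,:2]-p0)
y=L@yd; x=L@xd; ys=np.sort(y); g=np.argmax(np.diff(ys)); cut=ys[g:g+2].mean(); print("gap",ys[g],ys[g+1])
res=[]
for s in (y>cut,y<cut):
    (cx,cy),w,an=cv2.minAreaRect((np.c_[x,y][s]*1000).astype(np.float32)); res.append((cx,cy)); print(cx,cy,w,(an+45)%90-45)
A=p0+np.array(res[1])@np.array([xd,yd])/1000; P0=p0+np.array(res[0])@np.array([xd,yd])/1000
t=A-.046*yd+xd*0; print(A,P0,t)
pick((.4447,-.1313),np.radians(20.1))
# x line: TCP commanded .6126 for A
t=np.array([.61177+.0008,0])*[1,0]+np.array([.0016*.5,t[1]]); t[0]=.6133
place(t,a,.061+.060)
im,P=view(A,.30,a,False,"v2")
m=(abs(P[...,0]-.612)<.04)&(abs(P[...,1]-A[1])<.09)&(abs(P[...,2]-.1395)<.006); L=(P[m][:,:2]-p0); y=L@yd; x=L@xd
c0=np.array(res[1][1])/1000
for lo,hi in ((c0+.0225,1),(c0-.0225,c0+.0225),(-1,c0-.0225)):
    s=(y>lo)&(y<hi); print(cv2.minAreaRect((np.c_[x,y][s]*1000).astype(np.float32)),s.sum())
print(r.read_state()["time_s"])
```

```text
gap -0.02560202382355653 -0.020374633324732643
0.03500556945800781 -0.27667999267578125 (40.29298400878906, 39.687355041503906) -0.16358184814453125
0.4842720031738281 -45.452354431152344 (39.46513366699219, 39.65457534790039) 0.08450756967067719
[0.61304745 0.15993302] [0.61180983 0.20509397] [0.61385026 0.11394003]
hit False
grip 0.03955941114856719 41.16918057203293
touch True [0.61323592 0.11403213 0.12177785] [-0.49079751 -1.05341959  4.69721794]
((-0.0872039794921875, -0.13294410705566406), (39.92182159423828, 39.42240905761719), 0.003937929403036833) 1084
((0.5005416870117188, -45.93922424316406), (39.859859466552734, 40.19451141357422), 0.3565586507320404) 1030
((0.6715679168701172, -90.42607116699219), (39.69853973388672, 40.43177795410156), 0.6707097291946411) 977
18.7083
```

View pics/v2.png

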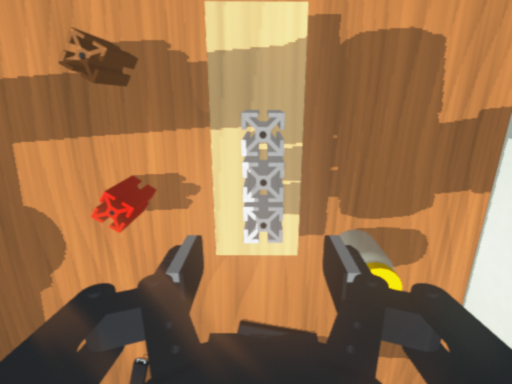

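The row stands straight: tops at (263,134), (263,182) and (263,225), with 5–6 mm gaps and x offsets under 1 mm. Now the lamp: a coarse axis from the top and scene clouds, then a close look square to its back.

```bash
cat >> h.py <<'E'
def lampR(yaw,lean):
    h=np.array([np.cos(yaw),np.sin(yaw),0]); k=np.array([0,0,1.])
    x=np.cos(lean)*h-np.sin(lean)*k; z=np.sin(lean)*h+np.cos(lean)*k
    return np.c_[x,np.cross(z,x),z]
def toolq(RL,s):  # tool z=lamp x, tool x = s*lamp z
    x=s*RL[:,2]; z=RL[:,0]; return Rn.from_matrix(np.c_[x,np.cross(z,x),z]).as_quat()
E
python3 - <<'E'
from h import *
for n in ("top","scene"):
    z=np.load(f"pics/{n}.npz"); P=z["P"]; im=z["im"].astype(int)
    m=(P[...,2]>.10)&(P[...,2]<.25)&(P[...,0]>.55)&(P[...,0]<.85)&(P[...,1]<-.1)&(P[...,1]>-.3)
    q=P[m]; c=np.median(q,0); q=q[np.linalg.norm(q-c,axis=1)<.1]; c=q.mean(0); u,s,v=np.linalg.svd(q-c,full_matrices=False); d=v[0]*np.sign(v[0,2])
    t=(q-c)@d
    print(n,len(q),c.round(4),d.round(3),"lean",np.degrees(np.arccos(d[2])).round(1),"yaw",np.degrees(np.arctan2(d[1],d[0])).round(1),"ext",t.min().round(3),t.max().round(3),"zmax",q[:,2].max().round(3), (c+d*np.percentile(t,98)).round(3))
    k=(P[...,2]>.008)&(P[...,2]<.016)&(P[...,0]>.53)&(P[...,0]<.72)&(P[...,1]<-.1)&(P[...,1]>-.28)&(im.sum(-1)<150)
    print(cv2.minAreaRect((P[k][:,:2]*1000).astype(np.float32)))
yaw=np.radians(-12)
foot=np.array([.62,-.165,.03]); RL=lampR(yaw,np.radians(35)); g=foot+RL[:,2]*.092
for s in (1,-1):
    for f in (np.array([0,0,1.]),):
        q1=r.solve_ik(g-.14*RL[:,0],toolq(RL,s)); q2=r.solve_ik(g-.006*RL[:,0],toolq(RL,s))
        for y2 in (-60,-30,0,30):
            RF=lampR(np.radians(y2),np.pi/2); p=np.array([.613,.16,.2715])-.08*RF[:,2]+[0,0,.006]
            q3=r.solve_ik(p,toolq(RF,s)); print(s,y2,*[None if q is None else np.round(q,2) for q in (q1,q2,q3)])
E
```

```text
top 501 [ 0.6827 -0.1807  0.1617] [ 0.655 -0.127  0.745] lean 41.9 yaw -11.0 ext -0.083 0.071 zmax 0.214 [ 0.726 -0.189  0.211]
((625.2528686523438, -207.01011657714844), (153.4301300048828, 119.4144515991211), 79.54906463623047)
scene 280 [ 0.6952 -0.1948  0.167 ] [ 0.649 -0.036  0.76 ] lean 40.5 yaw -3.1 ext -0.09 0.059 zmax 0.213 [ 0.731 -0.197  0.209]
((626.912841796875, -206.88722229003906), (156.01275634765625, 125.48929595947266), 80.40779876708984)
1 -60 [-0.53  0.35  2.23  2.52  0.46 -1.19] [-0.45  0.64  1.99  2.7   0.48 -1.32] [ 0.26  0.5   1.21 -0.    1.43  2.87]
1 -30 [-0.53  0.35  2.23  2.52  0.46 -1.19] [-0.45  0.64  1.99  2.7   0.48 -1.32] [ 0.22  0.43  1.33 -0.    1.38  2.31]
1 0 [-0.53  0.35  2.23  2.52  0.46 -1.19] [-0.45  0.64  1.99  2.7   0.48 -1.32] [ 0.15  0.39  1.4  -0.    1.36  1.72]
1 30 [-0.53  0.35  2.23  2.52  0.46 -1.19] [-0.45  0.64  1.99  2.7   0.48 -1.32] [0.08 0.39 1.4  0.   1.36 1.13]
-1 -60 [-0.53  0.35  2.23  2.52  0.46  1.96] [-0.45  0.64  1.99  2.7   0.48  1.83] [ 0.26  0.5   1.21 -0.    1.43 -0.27]
-1 -30 [-0.53  0.35  2.23  2.52  0.46  1.96] [-0.45  0.64  1.99  2.7   0.48  1.83] [ 0.22  0.43  1.33 -0.    1.38 -0.83]
-1 0 [-0.53  0.35  2.23  2.52  0.46  1.96] [-0.45  0.64  1.99  2.7   0.48  1.83] [ 0.15  0.39  1.4  -0.    1.36 -1.42]
-1 30 [-0.53  0.35  2.23  2.52  0.46  1.96] [-0.45  0.64  1.99  2.7   0.48  1.83] [ 0.08  0.39  1.4   0.    1.36 -2.01]
```

```bash
cat >> h.py <<'E'
def tiltq(yaw,b,s=-1): # tool z tilted b forward of straight down in the plane of yaw
    RL=lampR(yaw,np.pi/2-b); return toolq(RL,s), RL[:,0]
E
python3 - <<'E'
from h import *
yaw=np.radians(-10.5); foot=np.array([.610,-.168,.026]); RL=lampR(yaw,np.radians(35)); g=foot+RL[:,2]*.092
q,tz=tiltq(yaw,np.radians(35))
J=[r.solve_ik(g-d*tz,q) for d in (.16,.006)]; print(*[None if j is None else np.round(j,2) for j in J])
command_gripper(.085)
r.reach(g-.16*tz,q)
im,d,P=cloud("wrist"); np.savez("pics/v3.npz",im=im,P=P); cv2.imwrite("pics/v3.png",im[...,::-1])
L=(P-foot)@RL
for a,b in ((.055,.075),(.075,.095),(.095,.115),(.13,.15),(.15,.17),(.17,.19),(.19,.21)):
    m=(L[...,2]>a)&(L[...,2]<b)&(abs(L[...,1])<.035)&(abs(L[...,0])<.03); l=L[m]
    if len(l)>20: print(a,m.sum(),"x",np.percentile(l[:,0],[5,50,95]).round(4),"y",np.percentile(l[:,1],[1,99]).round(4),l[:,1].mean().round(4))
m=(abs(L[...,1])<.03)&(abs(L[...,0])<.03)&(L[...,2]>.1); print("smax",np.percentile(L[m][:,2],[99,100]))
print(r.read_state()["time_s"])
E
```

```text
[-0.49  0.26  1.89  0.41  0.45 -2.2 ] None
0.055 804 x [-0.0276 -0.0263 -0.0239] y [-0.0167  0.0146] -0.001
0.075 821 x [-0.0267 -0.0251 -0.0226] y [-0.0167  0.0146] -0.001
0.095 841 x [-0.0266 -0.0241 -0.0221] y [-0.0171  0.0151] -0.001
0.13 946 x [-0.0188 -0.0175 -0.0155] y [-0.0197  0.0177] -0.001
0.15 926 x [-0.0174 -0.0161 -0.0143] y [-0.0197  0.0177] -0.0009
0.17 919 x [-0.0162 -0.0148 -0.0128] y [-0.0197  0.0177] -0.001
0.19 917 x [-0.0149 -0.0136 -0.0116] y [-0.0197  0.0178] -0.0009
smax [0.22039021 0.22238771]
21.1083
```

View pics/v3.png

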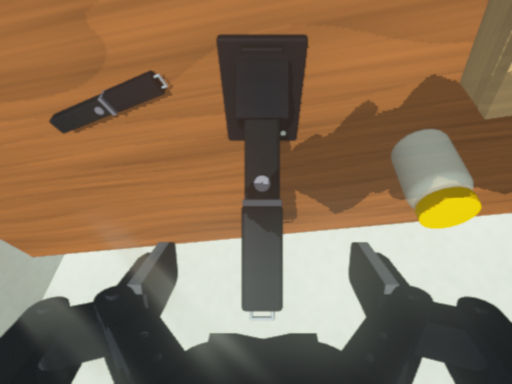

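The view shows the lamp standing in the cradle at column 262: socket mouth at row 120, ring at row 203, head end at row 310. It leans a few degrees more than nominal. I refine its frame and check the reachable tilts.

```bash
cat >> h.py <<'E'
def lampfit(P,foot,RL):
    """refine lamp frame from back-face points; returns axis offset/slope in x and the ring/head-end positions"""
    L=(P-foot)@RL; L=L[(abs(L[...,1])<.03)&(abs(L[...,0])<.035)]
    S=np.arange(.05,.235,.002); md=np.array([[np.median(L[k][:,0]),L[k][:,1].mean(),np.ptp(L[k][:,1])] if (k:=abs(L[:,2]-s)<.001).sum()>5 else [np.nan]*3 for s in S])
    return S,md
E
python3 - <<'E'
from h import *
P=np.load("pics/v3.npz")["P"]
yaw=np.radians(-10.5); foot=np.array([.610,-.168,.026]); RL=lampR(yaw,np.radians(35))
foot=foot+RL@[-.018,-.001,0]; R2=lampR(yaw,np.radians(38.8))
S,m=lampfit(P,foot,R2)
for s,v in zip(S,m):
    if s<.066 or .1<s<.14 or s>.2: print(s.round(3),(v*1000).round(1))
for a,b in ((.06,.112),(.128,.21)):
    k=(S>a)&(S<b); print(a,np.polyfit(S[k],m[k,0],1).round(4),np.nanmean(m[k,0]).round(4),np.polyfit(S[k],m[k,1],1).round(4))
g=foot+R2[:,2]*.092; print(foot,g)
for b in range(16,34,3):
    q,tz=tiltq(yaw,np.radians(b)); o=[]
    for d in (.15,.006,.002):
        j=r.solve_ik(g-d*tz,q); o.append(None if j is None else np.round(j,2))
    for y2 in (-20,10):
        q,tz=tiltq(np.radians(y2),np.radians(b-51.2)); h=np.array([np.cos(np.radians(y2)),np.sin(np.radians(y2)),0])
        j=r.solve_ik(np.array([.613,.16,.2715])-.08*h-.006*tz,q);  o.append(None if j is None else np.round(j,2))
    print(b,*o)
E
```

```text
0.05 [-12.7   0.3  31.2]
0.052 [-12.7  -0.   31.3]
0.054 [-12.5  -0.4  31.3]
0.056 [-12.6   0.1  31.3]
0.058 [-12.9  -0.1  31.2]
0.06 [-12.5  -0.   31.2]
0.062 [-12.6   0.1  31.3]
0.064 [-12.7   0.1  31.3]
0.1 [-13.3  -0.   31.4]
0.102 [-13.1  -0.   31.3]
0.104 [-12.6  -0.   31.4]
0.106 [-12.6  -0.   31.3]
0.108 [-12.8  -0.1  31.4]
0.11 [-12.6   0.1  32.7]
0.112 [-13.8   0.   34.5]
0.114 [-13.9   0.   34.4]
0.116 [-13.9   0.   34.4]
0.118 [-8.   0.4 35.5]
0.12 [-8.6 -0.2 37.3]
0.122 [-8.7 -0.  37.4]
0.124 [-8.7 -0.  37.4]
0.126 [-8.6  0.  37.3]
0.128 [-8.7 -0.2 37.4]
0.13 [-8.6  0.4 37.3]
0.132 [-8.7  0.  37.4]
0.134 [-8.8 -0.  37.3]
0.136 [-8.8  0.  37.3]
0.138 [-8.7  0.1 37.4]
0.2 [-8.9  0.8 37.4]
0.202 [-9.  -0.6 37.5]
0.204 [-8.9  0.5 37.6]
0.206 [-8.8 -0.4 37.5]
0.208 [-8.8  0.1 37.5]
0.21 [-8.7  0.2 37.6]
0.212 [-8.1 -0.1 33.5]
0.214 [nan nan nan]
0.216 [-2.3  0.  23.2]
0.218 [-2.2 -0.2 23.2]
0.22 [-1.9 -0.3 23.3]
0.222 [-2.5  0.4 23.2]
0.224 [nan nan nan]
0.226 [nan nan nan]
0.228 [nan nan nan]
0.23 [nan nan nan]
0.232 [nan nan nan]
0.234 [nan nan nan]
0.06 [-0.0089 -0.012 ] -
[... 608 characters left out ...]
 -1.92] [-0.42  0.6   1.61  0.16  0.56 -1.92] [ 0.09  0.66  1.03  0.22  1.91 -1.11] [ 0.14  0.68  0.99 -0.02  1.97 -1.61]
25 [-0.45  0.32  1.68  0.17  0.73 -1.94] [-0.42  0.58  1.66  0.22  0.49 -1.98] [-0.42  0.59  1.66  0.22  0.48 -1.98] [ 0.1   0.64  1.06  0.2   1.85 -1.11] [ 0.14  0.65  1.03 -0.02  1.91 -1.61]
28 [-0.46  0.29  1.74  0.22  0.64 -2.  ] [-0.43  0.57  1.7   0.29  0.41 -2.06] [-0.43  0.58  1.7   0.29  0.4  -2.06] [ 0.11  0.61  1.1   0.18  1.8  -1.1 ] [ 0.14  0.62  1.07 -0.02  1.85 -1.61]
31 [-0.48  0.27  1.81  0.29  0.55 -2.07] [-0.43  0.56  1.75  0.41  0.33 -2.18] [-0.43  0.57  1.75  0.41  0.32 -2.18] [ 0.12  0.58  1.13  0.16  1.75 -1.1 ] [ 0.14  0.59  1.12 -0.01  1.79 -1.61]
```

```bash
cat >> h.py <<'E'
YAW=np.radians(-10.5); LEAN=np.radians(38.7); B=np.radians(25); RLAMP=lampR(YAW,LEAN); ZL=RLAMP[:,2]
FOOT=np.array([.5953,-.1663,.0363])-.007*ZL
E
python3 - <<'E'
from h import *
g=FOOT+ZL*.092; q,tz=tiltq(YAW,B); p=g-.002*tz
for d in (0,.03,.06,.085): print(d,np.round(r.solve_ik(p+ZL*d,q),2) if r.solve_ik(p+ZL*d,q) is not None else None)
up=p+ZL*.07+[-.02,0,.12]; print(np.round(r.solve_ik(up,q) if r.solve_ik(up,q) is not None else [0],2))
command_gripper(.06,60)
r.reach(p-.11*tz,q); print("hit",r.move_straight(p,speed=.12,max_force=12))
command_gripper(.02,60); s=r.read_state(); print(s["grip_width"],s["grip_force"],np.round(s["contact_force"],1),s["time_s"])
im,d,P=cloud("wrist"); S,m=lampfit(P,FOOT,RLAMP)
for lo,hi in ((.13,.2),): k=(S>lo)&(S<hi); print(np.nanmean(m[k],0),np.polyfit(S[k&np.isfinite(m[:,0])],m[k&np.isfinite(m[:,0]),0],1))
cv2.imwrite("pics/v4.png",im[...,::-1])
E
```

```text
0 [-0.42  0.59  1.67  0.23  0.46 -1.99]
0.03 [-0.42  0.58  1.6   0.19  0.54 -1.95]
0.06 [-0.41  0.58  1.52  0.16  0.62 -1.91]
0.085 [-0.4   0.58  1.46  0.15  0.68 -1.88]
[-0.42  0.43  1.39  0.13  0.89 -1.87]
hit False
0.03127219024336525 60.06836771965027 [-3.2 -0.4  5. ] 23.25<stdin>:9: RuntimeWarning: Mean of empty slice
Traceback (most recent call last):
TypeError: expected non-empty vector for x
```

Run:
```python
from h import *
g=FOOT+ZL*.092; q,tz=tiltq(YAW,B); p=g-.002*tz
print(r.move_straight(p+ZL*.07,speed=.08,max_force=40)); s=r.read_state(); print(s["grip_width"],np.round(s["contact_force"],1))
r.move_straight(p+ZL*.07+[-.02,0,.12],speed=.2)
y2=np.radians(1.0); h=np.array([np.cos(y2),np.sin(y2),0]); qf,tf=tiltq(y2,B-(np.pi/2-LEAN))
A=np.array([.6130,.1597]); lens=np.array([*A,.2595+.02]); foot=lens+[0,0,.0115]-.172*h
pf=foot+.092*h-.002*tf
r.reach(pf,qf); s=r.read_state(); print(s["grip_width"],s["time_s"],s["eef_pos"],pf)
ims=[]
for n in ("scene","top","wrist"):
    im,d,P=cloud(n); np.savez(f"pics/f_{n}.npz",im=im,P=P)
    if n!="wrist": ims.append(im)
    RF=lampR(y2,np.pi/2); L=(P-foot)@RF
    m=(abs(L[...,1])<.03)&(abs(L[...,0])<.03)&(L[...,2]>.125)&(L[...,2]<.24); l=L[m]
    if len(l)>20:
        print(n,m.sum(),"pct x",np.percentile(l[:,0],[5,50,95]).round(4),"y",np.percentile(l[:,1],[2,98]).round(4),"s",np.percentile(l[:,2],[1,99]).round(4))
cv2.imwrite("pics/f.png",np.hstack([ims[0][100:300,180:380],ims[1][100:300,120:320]])[...,::-1].repeat(2,0).repeat(2,1))
```

```text
False
0.031204503638939403 [-0.2  0.  -3. ]
0.03130115854587936 26.4667 [0.53426124 0.15760982 0.29223336] [0.53389819 0.15831927 0.29279297]
scene 329 pct x [-0.0096 -0.0065  0.0068] y [-0.022   0.0149] s [0.1268 0.2286]
```

View pics/f.png

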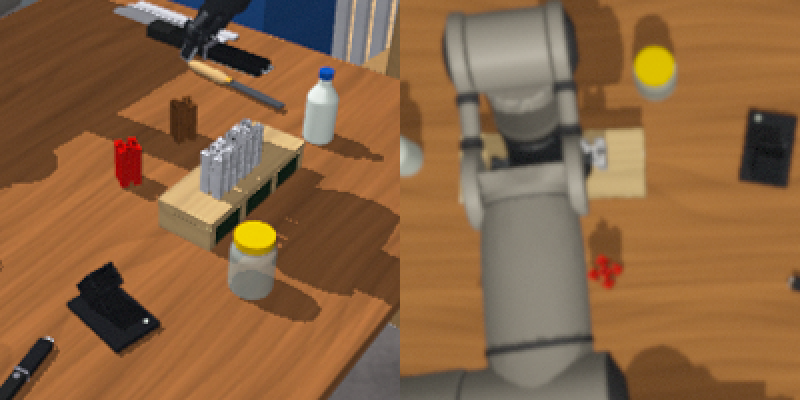

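The lamp is above the row, seen level at about (215,55) in the scene half of the picture; the arm hides it from the top camera. I check its tilt and lateral offset numerically against the middle piece in the same scene view.

Run:
```python
from h import *
y2=np.radians(1.0); RF=lampR(y2,np.pi/2); h=RF[:,2]
A=np.array([.6130,.1597]); foot=np.array([*A,.2595+.02])+[0,0,.0115]-.172*h
P=np.load("pics/f_scene.npz")["P"]; L=(P-foot)@RF
m=(abs(L[...,1])<.032)&(abs(L[...,0])<.03)&(L[...,2]>.128)&(L[...,2]<.235); l=L[m]
t=l[(l[:,0]<-.004)&(l[:,2]<.217)]
for _ in range(3):
    M=np.c_[t[:,1:],np.ones(len(t))]; c,*_=np.linalg.lstsq(M,t[:,0],rcond=None); e=t[:,0]-M@c; t=t[abs(e)<2.0*e.std()+1e-4]
print("back x at (y0,s.172)",c@[0,.172,1],"tilt s deg",np.degrees(c[1]),"roll",np.degrees(c[0]),len(t),e.std())
for s in np.arange(.13,.22,.02):
    k=abs(t[:,2]-s)<.01; print(s.round(2),np.percentile(t[k][:,1],[3,97]).round(4),t[k][:,1].mean().round(4))
# row tops in the scene view
q=P[(abs(P[...,2]-.1395)<.006)&(abs(P[...,0]-.613)<.04)&(abs(P[...,1]-.16)<.09)]
rc=cv2.minAreaRect((q[:,:2]*1000).astype(np.float32)); print(rc,np.median(q[:,2]))
# lamp silhouette rectangle (incl. side face)
print(cv2.minAreaRect((t[:,1:]*1000).astype(np.float32)))
# wrist view of the handle in hand
W=np.load("pics/f_wrist.npz"); Lw=(W["P"]-foot)@RF
m=(abs(Lw[...,1])<.03)&(abs(Lw[...,0])<.03)&(Lw[...,2]>-.01)&(Lw[...,2]<.09); print(m.sum())
for s in np.arange(-.01,.08,.01):
    k=m&(abs(Lw[...,2]-s)<.005)
    if k.sum()>10: print(s.round(3),k.sum(),np.median(Lw[k][:,0]).round(4),np.percentile(Lw[k][:,1],[2,98]).round(4))
print(Lw[m][:,2].min() if m.any() else None)
```

```text
back x at (y0,s.172) -0.007973033377205814 tilt s deg 0.39633335184687996 roll -0.18662700537968208 173 0.0010880131027914118
0.13 [-0.0207  0.0135] -0.0053
0.15 [-0.0203  0.0147] -0.0038
0.17 [-0.0208  0.0156] -0.0018
0.19 [-0.0217  0.0134] -0.0051
0.21 [-0.017   0.0145] -0.0014
((613.3922119140625, 160.4989471435547), (42.31613540649414, 137.08290100097656), 0.7229738831520081) 0.1386812534257409
((-3.5669994354248047, 172.61842346191406), (40.44797134399414, 88.70457458496094), 0.8822770118713379)
14908
0.0 362 -0.0122 [-0.016  0.013]
0.01 1333 -0.0126 [-0.0164  0.0135]
0.02 1397 -0.0126 [-0.0168  0.0134]
0.03 1444 -0.0125 [-0.0166  0.0137]
0.04 1510 -0.0125 [-0.0168  0.0134]
0.05 1548 -0.0125 [-0.0167  0.0136]
0.06 1612 -0.0125 [-0.0168  0.0135]
0.07 1664 -0.0125 [-0.0167  0.0132]
0.0009232263474951971
```

Run:
```python
from h import *
y2=np.radians(1.0); RF=lampR(y2,np.pi/2); h=RF[:,2]; A=np.array([.6130,.1597])
qf,tf=tiltq(y2,B-(np.pi/2-LEAN))
foot=np.array([*A,.2595])+[0,0,.0115]-.172*h
r.move_straight(foot+.092*h-.002*tf+[0,.002,0],qf,speed=.05); r.hold(.7)
P=cloud("scene"); im,P=P[0],P[2]; L=(P-foot)@RF
m=(abs(L[...,1])<.032)&(L[...,0]>-.03)&(L[...,0]<-.004)&(L[...,2]>.128)&(L[...,2]<.215); l=L[m]
print(np.median(l[:,0]),np.percentile(l[:,1],[3,97]),np.polyfit(l[:,2],l[:,0],1))
q=P[(abs(P[...,2]-.1395)<.006)&(abs(P[...,0]-.613)<.04)&(abs(P[...,1]-.16)<.09)]
print(cv2.minAreaRect((q[:,:2]*1000).astype(np.float32)),np.median(q[:,2]))
s=r.read_state(); print(s["grip_width"],s["grip_force"],s["eef_pos"],np.abs(s["dq"]).max(),s["time_s"])
cv2.imwrite("pics/end.png",im[100:300,150:400,::-1].repeat(3,0).repeat(3,1))
```

```text
-0.008488023696439907 [-0.01776386  0.01744409] [-0.01194442 -0.0062724 ]
((612.7383422851562, 160.65786743164062), (44.07843017578125, 134.72677612304688), 0.19727391004562378) 0.13854867480065697
0.03141945208328137 60.32736897468567 [0.53389136 0.16028856 0.27278507] 0.001803323405455678 27.9167
```

View pics/end.png

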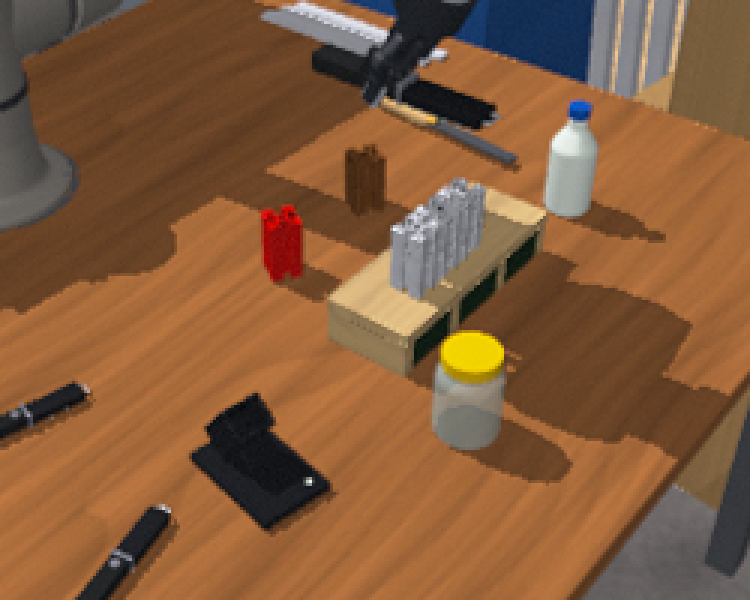

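The picture shows the row of three at about (435,235), the lamp level above it at about (405,85), the cradle empty and the bystanders in place. Handing in.

```bash
python3 -c "
from h import *
print(r.finish_job())"
```

```text
the job is handed in; nothing more can be done
None
```

The job is handed in at about 28 s: the three pieces stand upright in one straight row with 5–6 mm gaps, and the gripper holds the lamp level, panel down, about 12 cm above the middle piece.

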